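Shut the tin of contact tips and push its drawer home

ROBOT

A 7-joint arm with a two-finger parallel gripper is mounted at the origin on the work surface; the furniture and walls round the work are solid. World frame = base frame: x ahead of the robot, y to its left, z up, the work surface at z = 0. Lengths are in m, angles in rad, forces in N, time in s.
With the tool pointing down it reaches from about 0.4 to 0.85 m from the base axis. Payload 10.4 kg.
Tool frame: the origin (TCP) lies on the centre line of the jaws, within the pads' length; the fingertips stand 25 mm ahead of it and the grasp point (between the pads) lies 6 mm ahead of it; z points along the fingers, y is the line along which they close (so a half turn about z gives the same grasp; the last joint's range is limited). The gripper opens to 87 mm and grips with 3 to 60 N. Pads are 19 mm wide; open, the fingers measure 117 mm over their backs; the gripper's body (75 mm by 190 mm) begins 51 mm behind the grasp point.
Start: joints at [-0.023, 0.332, -0.065, 1.46, 0.022, 1.35, -0.088], TCP at [0.625, 0, 0.227] pointing down, gripper open.
Joint ranges: [-2.6, 2.6], [-0.5, 2.12], [-1.47, 1.34], [0.16, 2.42], [-1.27, 4.41], [0.06, 2.06], [-2.6, 2.6]. Speed limits (rad/s): [2.22, 2.22, 2.79, 2.79, 3.14, 3.14, 3.14].

INTERFACE

Orientations are given as a 3x3 rotation matrix whose columns are the frame's x, y, z axes.
In Python, from plant import r gives the robot as it stands.
- The arm moves only by the tool send_rows, never from a script. Its argument "increments" is a list of rows, each a list of 7 numbers: the opening, from 0 (shut) to 1 (fully open), then the shift along the tool's x, y, z in units of 50 mm (1.0 is 50 mm), then the turn, a rotation vector about the tool's x, y, z in units of 6 degrees (1.0 is 6 degrees). In form: [[fingers, dx, dy, dz, rx, ry, rz], ...]. A call has 1 to 20 rows; each row is the pose to reach, as a shift and turn from the pose commanded when the call began, along the tool's axes at that moment; what a row does not reach only later rows make up. A row lasts 1/8 s, in which the tool goes at most 62.5 mm and 10.7 degrees, less where a joint would pass 70% of its speed; a pose out of reach is approached as far as the arm can. A call with a gripper value outside its range is refused whole. The fingers move at their own pace and stop on an object; "newtons" is the grip in N (left out, the last holds). Time passes only in rows, so rows that repeat a pose let the fingers close. It gives the time, the measured TCP pose, the force, the opening and the grip force at its end, in the units of the state.
- r.state(): the state, without advancing time (a new reading comes with each control period).
- r.get_image(name): name is "scene" or "side" or "wrist"; returns a dict with "frame" (420x560x3 uint8, blue, green, red), "range_z" (420x560 float32, m along the optical axis (not along the pixel's ray), 0 where there is no reading), "fx", "fy", "cx", "cy" (pixels), "k1" (the pictures are not rectified: a ray, as slopes to the right and down, at radius r is drawn at 1 + k1 r^2 times it, then the intrinsics apply), "world_from_camera" (4x4, takes a point from camera to world coordinates). Camera axes: x right, y down, z forward; pixel columns grow to the right and rows downward; lengths in m; the calibration is good to about 2 mm. A picture is of the moment at which its call begins.
- r.hand_in(): hands the job in; it is judged then, once.
The state is a dict: "time": time; "joint_pos": joint angles; "dq": joint speeds; "joint_efforts": joint torques, N m; "position": TCP position; "tool_rot": TCP orientation; "contact_force": force on the tool from outside, world axes, zero at the start; "wrist_torque": the same for the moment, N m; "width": finger opening in m; "grasp_force": force on a finger pad.
Only numpy, scipy, OpenCV 4.12 (cv2) and the standard library are available. Lean on these libraries where they do the work, as an engineer would, in place of code of your own. Each camera call takes 0.05 s, during which the arm holds its last target. There are 200 camera calls.

TASK

Close up the contact tips with the fingertips only: first push the standing lid of the green tin over and press it gently down until the tin is shut, then push the drawer that holds the tin fully home into the small grey cabinet, gently, without slamming or ramming it. Do not grasp, lift or crush the tin, and leave the nozzles, the gauge on the cabinet and the magnet as they are.

Things in the scene. Friction and masses are not known exactly. Their poses are not given: they have to be found in the camera images.
- tip_cabinet: Small grey steel cabinet with one drawer, fixed on a 2 mm black mat; 152 deep (x), 111 wide (y), 58 mm high. Origin: centre of its underside. +x points from front to back: the drawer comes out along -x, is pushed home along +x. The top plate's front rim is at x = -75 mm, its underside at z = 52 mm: a standing lid cannot pass beneath. A weld gauge lies loose on the rear of the top.
- drawer (a joint): How far the drawer is out, m: 0 fully home, at most 0.128, starts at 0.120 to 0.127. It slides stiffly (about 2.5 N of friction) and stays where left. Open above; inside 85 mm wide, 132 mm long; walls 4 mm thick with tops 26 mm, inner floor 10 mm above the cabinet's underside.
- drawer_front (a point): Centre of the outer face of the drawer's blue front panel (12 mm thick, 105 mm wide, from 5 to 51 mm above the cabinet's underside, this point at 28 mm). A finger lip 70 mm long, 4 mm thick stands out 7 mm from the face near its top (at 48 mm). Push face or lip along the cabinet's +x.
- tin: Green flat steel tin with hinged lid, 73 (x) by 102 (y) by 26 mm high when shut, about 0.2 kg, loose on the drawer's floor with a few mm of play. Origin: centre of its underside. The hinge runs along y at x = +35, z = 25 mm, on the side turned to the cabinet's +y (away from the robot).
- tin_lid (a joint): Opening angle of the tin's lid, rad: 0 shut, 1.57 upright, at most 2.01. Starts at 1.7 to 1.95, leaning out past upright beyond the tin's +x side. The hinge is nearly free: from upright towards shut the lid tends to fall shut.
- lid_edge (a point): Middle of the lid's free edge, 70 mm from the hinge; the lid is 2 mm sheet, 102 mm long. At the start its highest point, about 90 mm above the tin's underside; when shut it lies over the tin's -x side, 25 mm above the underside.
- weld_gauge: Flat steel weld gauge, 30 x 100 x 12 mm, loose on the cabinet's top. Leave it.
- nozzle0: Light tan gas nozzle, 24 mm across, 50 mm high, standing on the bench. Origin at its underside. Leave it.
- nozzle1: Pinkish gas nozzle, 24 mm across, 50 mm high, standing on the bench. Origin at its underside. Leave it.
- magnet_square: Red triangular welding magnet, 75 x 75 x 14 mm, lying flat on the bench. Leave it.

How it is judged:
On the way, in this order (a step that is already met when the one before it is completed fails the run):
1. the tin's lid is shut while the drawer still stands open (value of joint tin_lid below 0.08 rad and value of joint drawer above 0.06 m), for 0.2 s.
2. the drawer is fully home (value of joint drawer below 0.004 m), for 0.2 s.
At the end, for the whole second after the job is handed in: The drawer is home to within 4 mm, the tin lies flat in it inside the cabinet, at rest, its lid shut to within 0.08 rad, and the gauge, nozzles and magnet are within 20 mm of where they stood (value of joint drawer below 0.004 m and value of joint tin_lid below 0.08 rad and x of tin in the frame of tip_cabinet above -0.04 m and z of tin in the frame of tip_cabinet below 0.014 m and linear speed of tin below 0.02 m/s and distance of each of weld_gauge, nozzle0, nozzle1, magnet_square from where it was at the start of the episode below 0.02 m); the robot touches nothing.
It fails at once if the tin is lifted more than 12 mm off the drawer's floor (z of tin in the frame of tip_cabinet above 0.022 m).
It fails at once if the tin is crushed: the fingers load it with more than 40 N (contact force between the fingers and tin above 40 N).
It fails at once if the drawer is slammed (faster than 0.5 m/s) (velocity of joint drawer below -0.5 m/s).
It fails at once if the cabinet or its drawer is rammed: the fingers load it with more than 50 N (contact force between the fingers and tip_cabinet above 50 N).
It fails at once if a bystander is pushed or carried more than 20 mm (distance of any of weld_gauge, nozzle0, nozzle1, magnet_square from where it was at the start of the episode above 0.02 m).
It also fails if it takes over 42 s, if anything falls off the work surface, if the arm or the gripper's body presses on something with over 40 N, if the wrist force passes 120 N, or if a joint passes its speed limit or range.

## Working session

There is one attempt and no reset: what is moved stays moved. The work goes in short steps, Python scripts to look and compute and a tool call to move; the robot and the scene stay as the last step left them, time stands still between calls to the robot, and variables do not carry over. Pictures are saved under pics/ and viewed, at most 10 in all, crops included, and the job is handed in when it is done.

Besides the shell and the picture viewer there is one more tool, called after ">>>" as name(argument=value, ...), one argument or row to a line, values as JSON. send_rows: Moves the arm, as the interface text tells. Its arguments: {"type":"object","properties":{"increments":{"type":"array","items":{"type":"array","items":{"type":"number"}}},"newtons":{"type":"number"}},"required":["increments"]}

```bash
mkdir -p pics; cat > h.py <<'E'
import numpy as np, cv2
from plant import r
def grab(n):
    d=r.get_image(n)
    K=np.array([[d["fx"],0,d["cx"]],[0,d["fy"],d["cy"]],[0,0,1.]])
    h,w=d["range_z"].shape
    uv=np.stack(np.meshgrid(np.arange(w),np.arange(h)),-1).reshape(-1,1,2).astype(float)
    s=cv2.undistortPoints(uv,K,np.array([d["k1"],0,0,0,0.])).reshape(h,w,2)
    z=d["range_z"][...,None]
    P=np.concatenate([s*z,z],-1)
    T=d["world_from_camera"]
    W=P@T[:3,:3].T+T[:3,3]; W[d["range_z"]==0]=np.nan
    return d["frame"],W,T
E
python3 - <<'E'
from h import *
a,W,T=grab("scene");b,W2,T2=grab("side")
np.savez("s0.npz",a=a,W=W,b=b,W2=W2)
cv2.imwrite("pics/a.png",a);cv2.imwrite("pics/b.png",b)
print(T.round(3),T2.round(3)); s=r.state();print(s["position"],s["tool_rot"].round(3) if hasattr(s["tool_rot"],'round') else s["tool_rot"],s["width"],s["time"])
E
```

```text
[[-0.849 -0.218  0.482  0.124]
 [-0.529  0.36  -0.768  0.651]
 [-0.006 -0.907 -0.421  0.42 ]
 [ 0.     0.     0.     1.   ]] [[ 0.838 -0.351  0.418  0.138]
 [-0.546 -0.547  0.635 -0.642]
 [ 0.006 -0.76  -0.65   0.713]
 [ 0.     0.     0.     1.   ]]
[ 6.24645013e-01 -2.41698356e-06  2.26436736e-01] [[-0.     1.    -0.001]
 [ 1.     0.    -0.   ]
 [-0.    -0.001 -1.   ]] 0.08705202841840716 0.1
```

View pics/a.png

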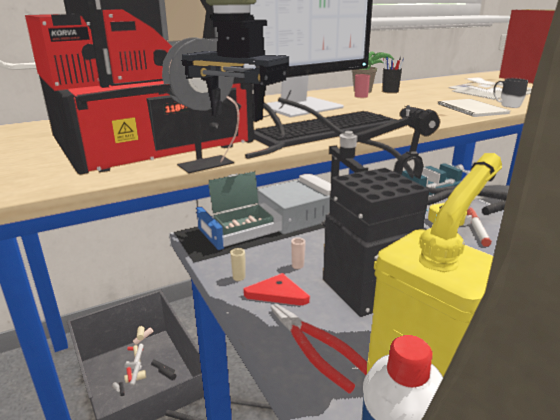

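View pics/b.png

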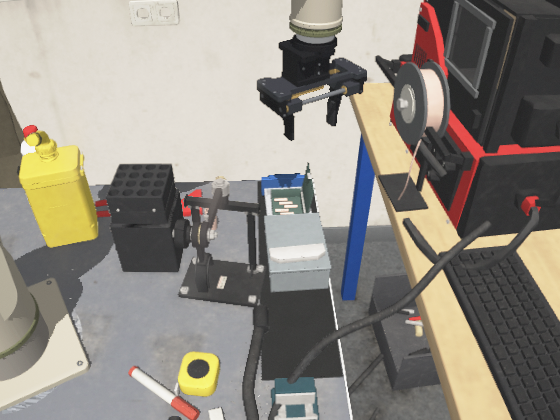

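The scene view shows the open tin at about (240,200), the blue drawer front at (207,225), the cabinet at (295,205), the nozzles at (238,265) and (298,253), and the magnet at (278,290). The side view shows the cabinet at (296,240), the drawer behind it at (287,200) and the lid edge-on at (308,185).

```bash
python3 - <<'E'
from h import *
f=np.load("s0.npz");a,W,b,W2=[f[k] for k in("a","W","b","W2")]
def p(W,l):
    for u,v in l: print((u,v),W[v,u].round(3))
print("scene");p(W,[(240,195),(215,180),(253,176),(235,215),(207,225),(200,208),(215,238),(290,205),(265,200),(300,215),(315,185),(238,253),(298,242),(278,290),(205,162),(215,110),(230,150),(349,190),(340,150),(180,240)])
print("side");p(W2,[(296,232),(268,217),(325,217),(310,185),(308,170),(311,205),(287,200),(285,183),(265,180),(302,180),(297,253),(300,310),(240,205),(260,205),(220,185),(350,220),(410,190),(390,130),(365,200),(295,130),(335,110)])
c=np.hstack([cv2.resize(a[150:310,165:345],None,fx=2.2,fy=2.2,interpolation=2),cv2.resize(b[150:310,220:400],None,fx=2.2,fy=2.2,interpolation=2)])
cv2.imwrite("pics/c.png",c);print(c.shape)
E
```

```text
scene
(240, 195) [ 0.624 -0.001  0.061]
(215, 180) [0.651 0.041 0.102]
(253, 176) [ 0.612 -0.031  0.094]
(235, 215) [0.625 0.017 0.023]
(207, 225) [0.628 0.1   0.036]
(200, 208) [0.668 0.072 0.05 ]
(215, 238) [0.594 0.119 0.027]
(290, 205) [ 0.516 -0.018  0.058]
(265, 200) [ 0.605 -0.064  0.03 ]
(300, 215) [ 0.504 -0.036  0.032]
(315, 185) [ 0.51  -0.11   0.069]
(238, 253) [0.512 0.158 0.041]
(298, 242) [0.445 0.075 0.042]
(278, 290) [0.422 0.178 0.014]
(205, 162) [ 0.802 -0.101  0.069]
(215, 110) [0.669 0.006 0.23 ]
(230, 150) [ 0.82  -0.222  0.062]
(349, 190) [0.338 0.124 0.18 ]
(340, 150) [ 0.421 -0.027  0.183]
(180, 240) [0.676 0.127 0.002]
side
(296, 232) [ 0.548 -0.073  0.059]
(268, 217) [ 0.525 -0.008  0.061]
(325, 217) [ 1.166  0.58  -0.679]
(310, 185) [ 0.624 -0.01   0.1  ]
(308, 170) [0.647 0.03  0.104]
(311, 205) [0.661 0.031 0.003]
(287, 200) [0.616 0.06  0.016]
(285, 183) [0.629 0.088 0.04 ]
(265, 180) [0.59  0.109 0.051]
(302, 180) [0.664 0.073 0.044]
(297, 253) [ 0.51  -0.131  0.072]
(300, 310) [ 0.475 -0.195  0.001]
(240, 205) [ 0.437 -0.062  0.169]
(260, 205) [0.566 0.092 0.003]
(220, 185) [ 0.411 -0.046  0.212]
(350, 220) [ 1.043  0.299 -0.426]
(410, 190) [ 0.813 -0.108  0.073]
(390, 130) [0.954 0.104 0.064]
(365, 200) [ 1.054  0.253 -0.31 ]
(295, 130) [ 1.046  0.647 -0.248]
(335, 110) [ 0.674 -0.009  0.255]
(352, 792, 3)
```

View pics/c.png

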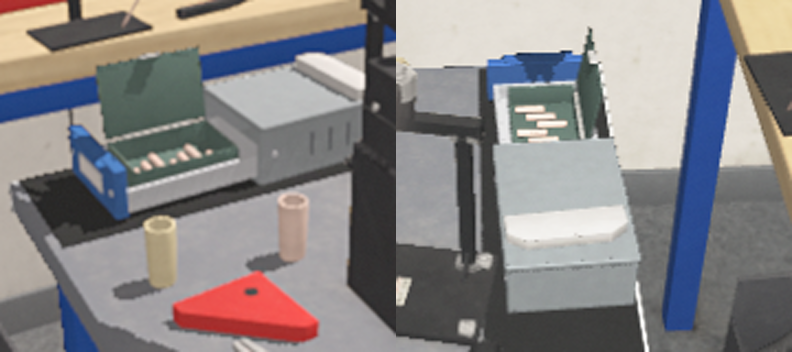

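The crop confirms the lid stands on the far (+x world) side. The drawer comes out towards the scene camera, about (+0.53,+0.85) in the world. Next I fit the frame.

```bash
python3 - <<'E'
from h import *
f=np.load("s0.npz");a,W,b,W2=[f[k] for k in("a","W","b","W2")]
def hsv(i): return cv2.cvtColor(i,cv2.COLOR_BGR2HSV)
def box(W): return (W[...,0]>.4)&(W[...,0]<.75)&(W[...,1]>-.2)&(W[...,1]<.2)&(W[...,2]>.005)&(W[...,2]<.13)
for n,i,w in(("sc",a,W),("si",b,W2)):
    h=hsv(i);B=box(w)
    bl=B&(h[...,0]>100)&(h[...,0]<125)&(h[...,1]>120)
    gr=B&(h[...,0]>60)&(h[...,0]<95)&(h[...,1]>40)&(w[...,0]>.55)
    top=B&(abs(w[...,2]-.06)<.003)&(h[...,1]<50)&(w[...,0]>.45)&(w[...,1]<.06)&(w[...,1]>-.18)
    for m,k in((bl,"blue"),(top,"top")):
        P=w[m]; 
        print(n,k,len(P),cv2.minAreaRect(P[:,:2].astype(np.float32)),np.percentile(P[:,2],[2,50,98]).round(3))
    P=w[gr&(w[...,2]>.045)]; c=np.median(P,0); q=P[np.linalg.norm(P-c,axis=1)<.06]
    c=q.mean(0);u,s,v=np.linalg.svd(q-c,full_matrices=0);print(n,"lid",len(q),c.round(3),"n",v[2].round(3),s[2]/len(q)**.5,"zmax",np.percentile(q[:,2],98).round(3))
# obstacles above z .09 near
al=np.vstack([W.reshape(-1,3),W2.reshape(-1,3)]);al=al[~np.isnan(al[:,0])]
e=np.array([.53,.85]);l=np.array([.85,-.53])
m=(al[:,2]>.08)&(al[:,2]<.35)&(np.linalg.norm(al[:,:2]-[.6,.02],axis=1)<.3)
q=al[m];H={}
for p in q:
    k=(round(p[0]/.04)*4,round(p[1]/.04)*4);H.setdefault(k,[]).append(p[2])
for k in sorted(H): 
    if len(H[k])>3: print(k,len(H[k]),round(min(H[k]),2),round(max(H[k]),2),end=" | ")
E
```

```text
sc blue 458 ((0.5423623323440552, 0.039917610585689545), (0.26107507944107056, 0.09293363243341446), 33.441287994384766) [0.008 0.046 0.052]
sc top 1235 ((0.5518571734428406, -0.03553161025047302), (0.25908520817756653, 0.13115867972373962), 60.61275100708008) [0.057 0.058 0.062]
sc lid 557 [0.632 0.012 0.074] n [-0.866  0.47   0.168] 0.0014220982782113584 zmax 0.102
si blue 533 ((0.6284420490264893, 0.09553541243076324), (0.03858068585395813, 0.09467965364456177), 50.68369674682617) [0.025 0.048 0.056]
si top 2486 ((0.545801043510437, -0.04258672893047333), (0.2535760998725891, 0.13447824120521545), 62.23172378540039) [0.058 0.061 0.063]
si lid 139 [ 0.626 -0.     0.08 ] n [-0.861  0.482  0.164] 0.0004062115106370426 zmax 0.107
(32, -12) 85 0.13 0.16 | (32, 0) 644 0.08 0.19 | (32, 4) 917 0.08 0.19 | (32, 8) 502 0.17 0.19 | (32, 12) 789 0.08 0.19 | (36, -12) 442 0.12 0.24 | (36, -8) 195 0.2 0.22 | (36, 0) 334 0.12 0.17 | (36, 4) 359 0.08 0.19 | (36, 8) 729 0.08 0.19 | (36, 12) 1246 0.08 0.19 | (40, -8) 200 0.2 0.22 | (40, -4) 895 0.16 0.22 | (40, 0) 177 0.11 0.18 | (40, 8) 57 0.08 0.
[... 519 characters left out ...]
72, -16) 71 0.08 0.2 | (72, -4) 191 0.29 0.34 | (72, 0) 129 0.31 0.34 | (72, 4) 195 0.29 0.34 | (76, -24) 91 0.23 0.26 | (76, -20) 405 0.18 0.26 | (76, -16) 1216 0.11 0.33 | (76, -12) 1222 0.08 0.35 | (76, -8) 731 0.2 0.35 | (80, -20) 719 0.08 0.35 | (80, -16) 1238 0.09 0.35 | (80, -12) 428 0.2 0.35 | (80, -8) 833 0.2 0.35 | (80, -4) 1252 0.21 0.34 | (84, -20) 8 0.09 0.34 | (84, -16) 1043 0.08 0.35 | (84, -12) 1350 0.08 0.35 | (84, -8) 857 0.08 0.35 | (84, -4) 335 0.22 0.33 | (84, 0) 191 0.24 0.26 | (84, 4) 177 0.24 0.27 | (88, -12) 58 0.08 0.34 | (88, -8) 804 0.08 0.35 | (88, -4) 2389 0.08 0.35 | (88, 0) 1277 0.08 0.35 | (88, 4) 97 0.24 0.34 | (88, 8) 270 0.24 0.26 | (88, 12) 38 0.25 0.26 |
```

>>> send_rows(
  increments=[
    [0, -0.06, 0.4, 0, 0, 0, -1.6],
    [0, -0.12, 0.8, 0, 0, 0, -3.2],
    [0, -0.12, 0.8, 0, 0, 0, -4.8],
    [0, -0.12, 0.8, 0, 0, 0, -6.4],
    [0, -0.12, 0.8, 0, 0, 0, -8.0],
    [0, -0.12, 0.8, 0, 0, 0, -9.6],
    [0, -0.12, 0.8, 0, 0, 0, -10.2],
    [0, -0.12, 0.8, 0, 0, 0, -10.2],
    [0, -0.12, 0.8, 0, 0, 0, -10.2],
  ],
  newtons=10,
)

```text
time: 1.23
position: [0.6649, -0.006, 0.2269]
tool_rot: [[-0.876, 0.483, -0.0], [0.483, 0.876, 0.0], [0.0, -0.0, -1.0]]
contact_force: [-0.5, -0.4, 0.6]
width: 0.0056
grasp_force: 0.0
```

>>> send_rows(
  increments=[
    [0, 0, 0, 0.5, 0, 0, 0],
    [0, 0, 0, 1.0, 0, 0, 0],
    [0, 0, 0, 1.5, 0, 0, 0],
    [0, 0, 0, 2.0, 0, 0, 0],
    [0, 0, 0, 2.4, 0, 0, 0],
    [0, 0, 0, 2.5, 0, 0, 0],
    [0, 0, 0, 2.5, 0, 0, 0],
  ],
)

```text
time: 2.1
position: [0.6652, -0.0059, 0.1025]
tool_rot: [[-0.876, 0.482, 0.0], [0.482, 0.876, 0.0], [-0.0, 0.0, -1.0]]
contact_force: [0.3, 0.2, -0.4]
width: 0.0007
grasp_force: 0.0
```

```bash
python3 - <<'E'
from h import *
a,W,T=grab("scene");b,W2,T=grab("side")
c=np.hstack([cv2.resize(a[110:270,165:345],None,fx=2.2,fy=2.2,interpolation=2),cv2.resize(b[110:270,220:400],None,fx=2.2,fy=2.2,interpolation=2)])
cv2.imwrite("pics/d.png",c)
E
```

```text
(no output)
```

View pics/d.png

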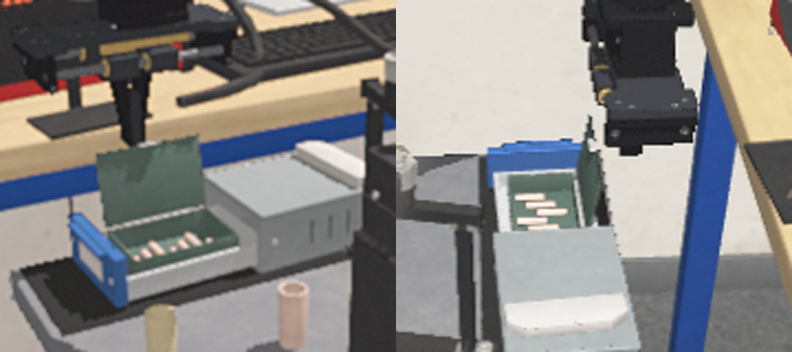

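The fingertips stand just outside the lid at about (135,140) in the crop, clear of everything. I push the lid over with tool +x.

>>> send_rows(
  increments=[
    [0, 0.2, 0, 0, 0, 0, 0],
    [0, 0.4, 0, 0, 0, 0, 0],
    [0, 0.5, 0, 0, 0, 0, 0],
    [0, 0.6, 0, 0, 0, 0, 0],
    [0, 0.7, 0, 0, 0, 0, 0],
    [0, 0.8, 0, 0, 0, 0, 0],
    [0, 0.9, 0, 0, 0, 0, 0],
    [0, 1.0, 0, 0, 0, 0, 0],
    [0, 1.1, 0, 0, 0, 0, 0],
    [0, 1.1, 0, 0, 0, 0, 0],
    [0, 1.1, 0, 0, 0, 0, 0],
  ],
)

```text
time: 3.58
position: [0.6169, 0.0205, 0.1022]
tool_rot: [[-0.876, 0.482, 0.0], [0.482, 0.876, 0.0], [-0.0, 0.0, -1.0]]
contact_force: [0.6, -0.3, -0.9]
width: 0.0004
grasp_force: 0.0
```

```bash
python3 - <<'E'
from h import *
a,W,T=grab("scene");b,W2,T=grab("side")
c=np.hstack([cv2.resize(a[110:270,165:345],None,fx=2.2,fy=2.2,interpolation=2),cv2.resize(b[110:270,220:400],None,fx=2.2,fy=2.2,interpolation=2)])
cv2.imwrite("pics/e.png",c)
E
```

```text
(no output)
```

View pics/e.png

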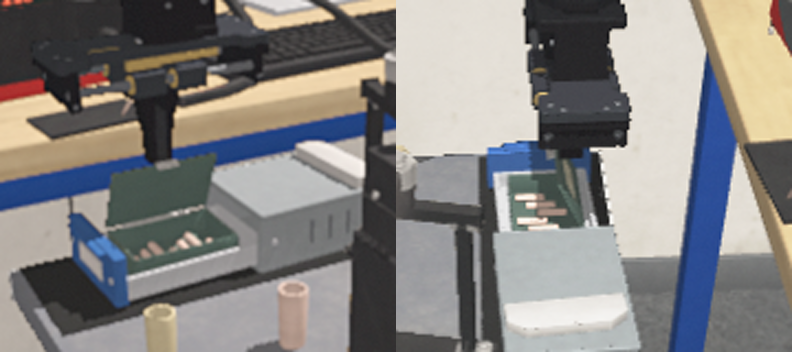

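The lid is past upright and leaning inwards on the fingers. I follow it down.

>>> send_rows(
  increments=[
    [0, 0.1, 0, 0, 0, 0, 0],
    [0, 0.2, 0, 0.03, 0, 0, 0],
    [0, 0.3, 0, 0.08, 0, 0, 0],
    [0, 0.4, 0, 0.14, 0, 0, 0],
    [0, 0.5, 0, 0.2, 0, 0, 0],
    [0, 0.6, 0, 0.28, 0, 0, 0],
    [0, 0.7, 0, 0.36, 0, 0, 0],
    [0, 0.75, 0, 0.44, 0, 0, 0],
    [0, 0.8, 0, 0.52, 0, 0, 0],
    [0, 0.8, 0, 0.6, 0, 0, 0],
    [0, 0.8, 0, 0.6, 0, 0, 0],
    [0, 0.8, 0, 0.6, 0, 0, 0],
  ],
)

```text
time: 5.18
position: [0.5819, 0.0397, 0.0722]
tool_rot: [[-0.876, 0.482, 0.0], [0.482, 0.876, 0.0], [-0.0, 0.0, -1.0]]
contact_force: [0.5, 0.3, 0.2]
width: 0.0005
grasp_force: 0.0
```

```bash
python3 - <<'E'
from h import *
a,W,T=grab("scene");b,W2,T=grab("side")
c=np.hstack([cv2.resize(a[110:270,165:345],None,fx=2.2,fy=2.2,interpolation=2),cv2.resize(b[110:270,220:400],None,fx=2.2,fy=2.2,interpolation=2)])
cv2.imwrite("pics/f.png",c)
h=cv2.cvtColor(a,cv2.COLOR_BGR2HSV)
m=(h[...,0]>60)&(h[...,0]<95)&(h[...,1]>40)&(W[...,0]>.54)&(W[...,0]<.7)&(W[...,2]>.005)&(W[...,2]<.12)&(abs(W[...,1])<.12)
P=W[m]; t=P[:,:2]@[.876,-.482]
for k in np.arange(.46,.56,.01):
    q=P[(t>=k)&(t<k+.01)]
    if len(q)>3: print(round(k,2),len(q),np.percentile(q[:,2],[5,50,95]).round(3))
E
```

```text
0.47 139 [0.025 0.029 0.033]
0.48 5 [0.018 0.028 0.032]
0.5 4 [0.022 0.026 0.048]
0.51 7 [0.02  0.028 0.048]
0.52 11 [0.013 0.026 0.038]
0.53 92 [0.013 0.021 0.029]
0.54 32 [0.013 0.02  0.027]
```

View pics/f.png

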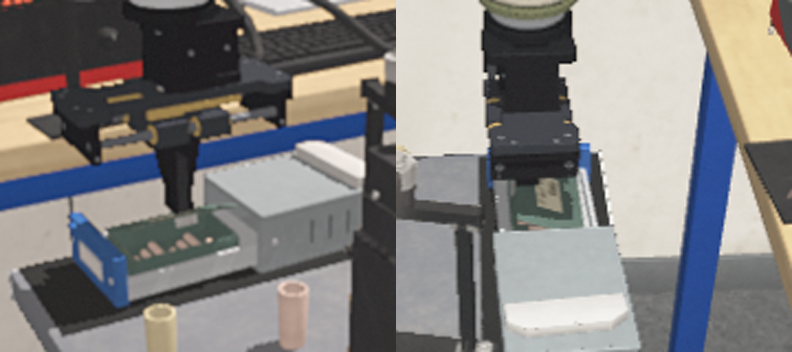

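The lid is nearly down, with a small gap still visible under it at about (180,220) in the crop. I press on gently.

>>> send_rows(
  increments=[
    [0, 0, 0, 0.02, 0, 0, 0],
    [0, 0, 0, 0.04, 0, 0, 0],
    [0, 0, 0, 0.06, 0, 0, 0],
    [0, 0, 0, 0.08, 0, 0, 0],
    [0, 0, 0, 0.1, 0, 0, 0],
    [0, 0, 0, 0.1, 0, 0, 0],
  ],
)

```text
time: 6.02
position: [0.5817, 0.0398, 0.0671]
tool_rot: [[-0.876, 0.482, -0.0], [0.482, 0.876, 0.0], [0.0, -0.0, -1.0]]
contact_force: [-0.4, 0.4, 0.4]
width: 0.0002
grasp_force: 0.0
```

>>> send_rows(
  increments=[
    [0, 0, 0, 0.02, 0, 0, 0],
    [0, 0, 0, 0.04, 0, 0, 0],
    [0, 0, 0, 0.04, 0, 0, 0],
  ],
)

```text
time: 6.4
position: [0.5817, 0.0398, 0.0651]
tool_rot: [[-0.876, 0.482, -0.0], [0.482, 0.876, -0.0], [0.0, -0.0, -1.0]]
contact_force: [-0.7, 0.4, 0.8]
width: 0.0005
grasp_force: 0.0
```

>>> send_rows(
  increments=[
    [0, 0, 0, 0.02, 0, 0, 0],
    [0, 0, 0, 0.03, 0, 0, 0],
    [0, 0, 0, 0.03, 0, 0, 0],
  ],
)

```text
time: 6.78
position: [0.5818, 0.0398, 0.0636]
tool_rot: [[-0.876, 0.482, 0.0], [0.482, 0.876, -0.0], [-0.0, 0.0, -1.0]]
contact_force: [-0.2, 0.9, -0.7]
width: 0.0007
grasp_force: 0.0
```

>>> send_rows(
  increments=[
    [0, 0, 0, 0.01, 0, 0, 0],
    [0, 0, 0, 0.02, 0, 0, 0],
    [0, 0, 0, 0.02, 0, 0, 0],
  ],
)

```text
time: 7.15
position: [0.5818, 0.0398, 0.0626]
tool_rot: [[-0.876, 0.482, 0.0], [0.482, 0.876, -0.0], [-0.0, -0.0, -1.0]]
contact_force: [-0.5, -0.1, -0.1]
width: 0.0005
grasp_force: 0.0
```

>>> send_rows(
  increments=[
    [0, 0, 0, 0.01, 0, 0, 0],
    [0, 0, 0, 0.02, 0, 0, 0],
    [0, 0, 0, 0.02, 0, 0, 0],
  ],
)

```text
time: 7.52
position: [0.5817, 0.0398, 0.0616]
tool_rot: [[-0.876, 0.482, -0.0], [0.482, 0.876, 0.0], [0.0, 0.0, -1.0]]
contact_force: [0.4, -0.2, 0.2]
width: 0.0005
grasp_force: 0.0
```

```bash
python3 - <<'E'
from h import *
a,W,T=grab("scene");b,W2,T=grab("side")
c=np.hstack([cv2.resize(a[150:250,185:285],None,fx=4,fy=4,interpolation=2),cv2.resize(b[150:250,230:330],None,fx=4,fy=4,interpolation=2)])
cv2.imwrite("pics/g.png",c)
print(r.state()["contact_force"])
E
```

```text
[ 0.05811953 -0.54805316 -0.24903947]
```

View pics/g.png

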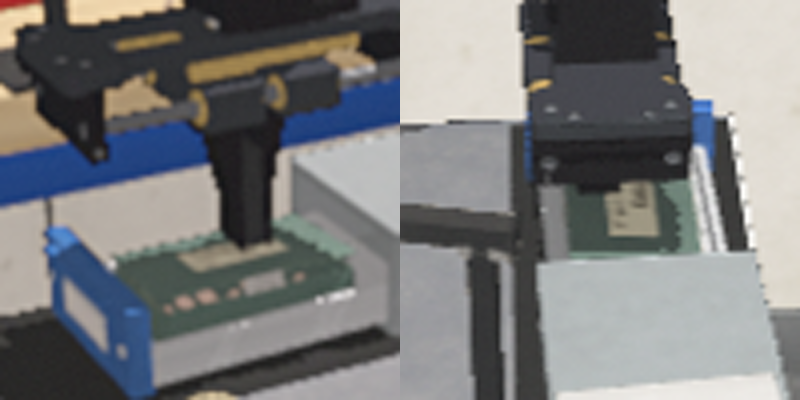

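The lid lies almost shut. Tips are still visible in a thin gap along the near edge at about (200,295). I keep pressing in small steps.

>>> send_rows(
  increments=[
    [0, 0, 0, 0.01, 0, 0, 0],
    [0, 0, 0, 0.02, 0, 0, 0],
    [0, 0, 0, 0.02, 0, 0, 0],
  ],
)

```text
time: 8.0
position: [0.5817, 0.0398, 0.0606]
tool_rot: [[-0.876, 0.482, -0.0], [0.482, 0.876, -0.0], [0.0, -0.0, -1.0]]
contact_force: [0.1, 0.6, 0.5]
width: 0.0002
grasp_force: 0.0
```

>>> send_rows(
  increments=[
    [0, 0, 0, 0.01, 0, 0, 0],
    [0, 0, 0, 0.01, 0, 0, 0],
  ],
)

```text
time: 8.25
position: [0.5818, 0.0398, 0.0601]
tool_rot: [[-0.876, 0.482, -0.0], [0.482, 0.876, 0.0], [0.0, 0.0, -1.0]]
contact_force: [-0.4, 1.3, -1.1]
width: 0.0004
grasp_force: 0.0
```

```bash
python3 - <<'E'
from h import *
a,W,T=grab("scene");b,W2,T2=grab("side")
for n,i,w in(("sc",a,W),("si",b,W2)):
    h=cv2.cvtColor(i,cv2.COLOR_BGR2HSV)
    m=(h[...,0]>60)&(h[...,0]<95)&(h[...,1]>40)&(w[...,0]>.54)&(w[...,0]<.7)&(w[...,2]>.005)&(w[...,2]<.12)&(abs(w[...,1])<.12)
    P=w[m];t=P[:,:2]@[.876,-.482]
    for k in np.arange(.46,.56,.01):
        q=P[(t>=k)&(t<k+.01)]
        if len(q)>3: print(n,round(k,2),len(q),np.percentile(q[:,2],[5,50,95]).round(4))
print(r.state()["contact_force"])
E
```

```text
sc 0.47 81 [0.0243 0.0275 0.0332]
sc 0.48 4 [0.018  0.0226 0.0359]
si 0.53 10 [0.0376 0.0386 0.041 ]
[ 0.92763012  0.77116543 -0.30581455]
```

```bash
cat > lid.py <<'E'
from h import *
def prof():
  for n in("scene","side"):
    a,w,_=grab(n)
    t=w[...,:2]@[.876,-.482];s=w[...,:2]@[.482,.876]
    for k in np.arange(.465,.55,.01):
        q=w[(t>=k)&(t<k+.01)&(((s>.275)&(s<.295))|((s>.335)&(s<.352)))&(w[...,2]>.01)&(w[...,2]<.055)]
        if len(q)>3: print(n,round(k+.005,3),len(q),np.percentile(q[:,2],[10,50,90]).round(4))
  print(r.state()["contact_force"])
E
python3 -c "from lid import *;prof()"
```

```text
scene 0.47 93 [0.0227 0.0284 0.0363]
scene 0.48 79 [0.0245 0.0355 0.037 ]
scene 0.49 41 [0.0357 0.0364 0.0374]
scene 0.5 45 [0.0355 0.0366 0.0374]
scene 0.51 43 [0.0359 0.0365 0.0373]
scene 0.52 31 [0.0356 0.0365 0.0375]
scene 0.53 27 [0.0352 0.0362 0.0369]
scene 0.54 12 [0.0355 0.0365 0.0373]
side 0.47 20 [0.0122 0.0154 0.0405]
side 0.48 31 [0.0367 0.0393 0.0411]
side 0.49 28 [0.038  0.0393 0.041 ]
side 0.5 24 [0.0379 0.0392 0.0412]
side 0.51 29 [0.0383 0.0395 0.0413]
side 0.52 30 [0.038  0.0396 0.0408]
side 0.53 27 [0.0385 0.0396 0.0409]
side 0.54 25 [0.0372 0.0385 0.0399]
side 0.55 26 [0.012  0.0269 0.0302]
[ 0.03604038 -0.6908085  -0.11932108]
```

The lid is flat within half a millimetre over its width. One more gentle press to confirm it is shut.

>>> send_rows(
  increments=[
    [0, 0, 0, 0.01, 0, 0, 0],
    [0, 0, 0, 0.02, 0, 0, 0],
    [0, 0, 0, 0.02, 0, 0, 0],
  ],
)

```text
time: 8.82
position: [0.5818, 0.0398, 0.0591]
tool_rot: [[-0.876, 0.482, -0.0], [0.482, 0.876, 0.0], [0.0, -0.0, -1.0]]
contact_force: [1.1, -0.5, -0.5]
width: 0.0008
grasp_force: 0.0
```

>>> send_rows(
  increments=[
    [0, 0, 0, 0.01, 0, 0, 0],
    [0, 0, 0, 0.01, 0, 0, 0],
  ],
)

```text
time: 9.07
position: [0.5817, 0.0398, 0.0586]
tool_rot: [[-0.876, 0.482, -0.0], [0.482, 0.876, 0.0], [0.0, -0.0, -1.0]]
contact_force: [0.1, -0.1, 0.7]
width: 0.0005
grasp_force: 0.0
```

>>> send_rows(
  increments=[
    [0, 0, 0, 0.02, 0, 0, 0],
    [0, 0, 0, 0.02, 0, 0, 0],
  ],
)

```text
time: 9.32
position: [0.5817, 0.0398, 0.0575]
tool_rot: [[-0.876, 0.482, -0.0], [0.482, 0.876, 0.0], [0.0, -0.0, -1.0]]
contact_force: [-0.1, -0.2, 1.0]
width: 0.0008
grasp_force: 0.0
```

>>> send_rows(
  increments=[
    [0, 0, 0, 0.02, 0, 0, 0],
    [0, 0, 0, 0.02, 0, 0, 0],
  ],
)

```text
time: 9.57
position: [0.5817, 0.0398, 0.0566]
tool_rot: [[-0.876, 0.482, -0.0], [0.482, 0.876, -0.0], [0.0, -0.0, -1.0]]
contact_force: [-0.3, -0.8, 0.5]
width: 0.0003
grasp_force: 0.0
```

```bash
python3 -c "from lid import *;prof()"
```

```text
scene 0.47 99 [0.0237 0.0292 0.0362]
scene 0.48 82 [0.0238 0.0354 0.037 ]
scene 0.49 47 [0.0356 0.0363 0.0373]
scene 0.5 42 [0.0359 0.0366 0.0375]
scene 0.51 37 [0.0356 0.0365 0.0371]
scene 0.52 30 [0.0355 0.0365 0.0374]
scene 0.53 23 [0.0355 0.036  0.0369]
scene 0.54 14 [0.0352 0.036  0.0371]
side 0.47 20 [0.0118 0.0136 0.0398]
side 0.48 29 [0.0377 0.0393 0.0408]
side 0.49 29 [0.0383 0.0397 0.0414]
side 0.5 26 [0.038  0.0397 0.0426]
side 0.51 28 [0.038  0.04   0.0411]
side 0.52 28 [0.0381 0.0393 0.0411]
side 0.53 27 [0.0379 0.0392 0.0406]
side 0.54 26 [0.0373 0.0386 0.0407]
side 0.55 29 [0.0124 0.0284 0.0302]
[0.27235364 1.11990016 0.2279129 ]
```

>>> send_rows(
  increments=[
    [0, 0, 0, 0.02, 0, 0, 0],
    [0, 0, 0, 0.04, 0, 0, 0],
    [0, 0, 0, 0.04, 0, 0, 0],
  ],
)

```text
time: 10.05
position: [0.5817, 0.0398, 0.0545]
tool_rot: [[-0.876, 0.482, -0.0], [0.482, 0.876, -0.0], [0.0, -0.0, -1.0]]
contact_force: [0.2, -1.1, 0.0]
width: 0.0004
grasp_force: 0.0
```

```bash
python3 - <<'E'
from h import *
a,w,_=grab("scene")
t=w[...,:2]@[.876,-.482];s=w[...,:2]@[.482,.876]
p=r.state()["position"];s0=p[0]*.482+p[1]*.876;t0=p[0]*.876-p[1]*.482;print(s0,t0,p)
dark=a.max(2)<60
m=(abs(s-s0)<.025)&(abs(t-t0)<.025)&(w[...,2]>.03)&(w[...,2]<.12)&dark
q=w[m];print(len(q),np.percentile(q[:,2],[0,1,5,50]).round(4)); l=q[q[:,2]<np.percentile(q[:,2],20)];print((l[:,:2]@[.876,-.482]).mean(),(l[:,:2]@[.482,.876]).mean())
# drawer front
for n in("scene","side"):
    a,w,_=grab(n);h=cv2.cvtColor(a,cv2.COLOR_BGR2HSV)
    t=w[...,:2]@[.876,-.482];s=w[...,:2]@[.482,.876]
    m=(h[...,0]>100)&(h[...,0]<125)&(h[...,1]>120)&(s>.35)&(s<.42)&(abs(t-.505)<.08)&(w[...,2]<.08)&(w[...,2]>0)
    for lo,hi in((.01,.025),(.025,.042),(.044,.06)):
        k=m&(w[...,2]>lo)&(w[...,2]<hi)
        if k.sum()>3: print(n,lo,k.sum(),"s",np.percentile(s[k],[5,50,95]).round(4),"t",np.percentile(t[k],[2,98]).round(4))
E
```

```text
0.3152654295569518 0.490419736303948 [0.58174015 0.03980214 0.05461685]
424 [0.0512 0.0523 0.0552 0.0858]
0.48233869738273216 0.31719903933002525
scene 0.01 95 s [0.3817 0.3895 0.3911] t [0.4523 0.5499]
scene 0.025 78 s [0.3815 0.389  0.3909] t [0.4525 0.5463]
scene 0.044 231 s [0.3812 0.3886 0.3967] t [0.4535 0.5533]
side 0.025 28 s [0.3788 0.3809 0.3834] t [0.4553 0.5584]
side 0.044 32 s [0.3782 0.382  0.3885] t [0.5118 0.5577]
```

```bash
python3 - <<'E'
from h import *
a,W,T=grab("scene");b,W2,T=grab("side")
c=np.hstack([cv2.resize(a[170:250,195:285],None,fx=4.4,fy=4.4,interpolation=2),cv2.resize(b[150:230,240:330],None,fx=4.4,fy=4.4,interpolation=2)])
cv2.imwrite("pics/i.png",c)
for v in range(204,240,2): print(v,[tuple(W[v,u].round(3)) for u in (232,246)],a[v,246])
E
```

```text
204 [(np.float64(1.247), np.float64(-0.752), np.float64(-0.408)), (np.float64(0.575), np.float64(0.046), np.float64(0.071))] [43 41 43]
206 [(np.float64(1.252), np.float64(-0.757), np.float64(-0.421)), (np.float64(0.574), np.float64(0.047), np.float64(0.068))] [39 38 40]
208 [(np.float64(1.245), np.float64(-0.749), np.float64(-0.426)), (np.float64(0.575), np.float64(0.046), np.float64(0.063))] [40 38 40]
210 [(np.float64(0.626), np.float64(0.026), np.float64(0.038)), (np.float64(0.574), np.float64(0.048), np.float64(0.06))] [40 39 41]
212 [(np.float64(0.622), np.float64(0.03), np.float64(0.036)), (np.float64(0.575), np.float64(0.046), np.float64(0.054))] [37 37 37]
214 [(np.float64(0.617), np.float64(0.038), np.float64(0.036)), (np.float64(0.574), np.float64(0.049), np.float64(0.052))] [39 39 42]
216 [(np.float64(0.61), np.float64(0.046), np.float64(0.037)), (np.float64(0.586), np.float64(0.033), np.float64(0.038))] [113 129 136]
218 [(np.float64(0.605), np.float64(0.052), np.float64(0.036)), (np.float64(0.581), np.float64(0.039), np.float64(0.037))] [76 82 72]
220 [(np.float64(0.601
[... 636 characters left out ...]
025))] [79 85 73]
230 [(np.float64(0.585), np.float64(0.08), np.float64(0.028)), (np.float64(0.565), np.float64(0.062), np.float64(0.026))] [165 167 169]
232 [(np.float64(0.584), np.float64(0.081), np.float64(0.025)), (np.float64(0.564), np.float64(0.064), np.float64(0.023))] [150 150 154]
234 [(np.float64(0.577), np.float64(0.091), np.float64(0.027)), (np.float64(0.563), np.float64(0.065), np.float64(0.019))] [147 148 150]
236 [(np.float64(0.576), np.float64(0.091), np.float64(0.023)), (np.float64(0.562), np.float64(0.068), np.float64(0.016))] [148 148 151]
238 [(np.float64(0.576), np.float64(0.092), np.float64(0.02)), (np.float64(0.564), np.float64(0.065), np.float64(0.011))] [151 150 153]
```

View pics/i.png

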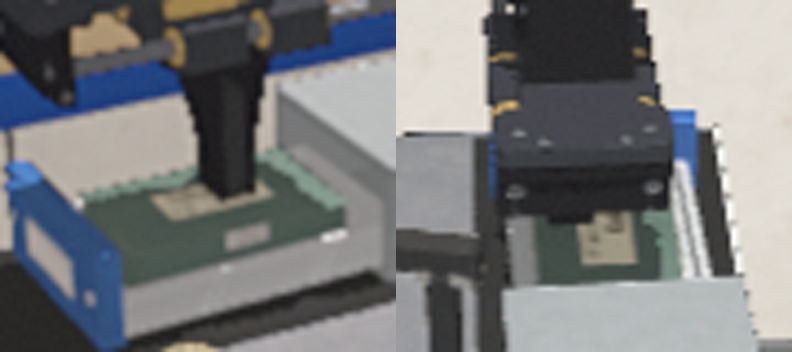

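The lid is now fully shut and flat with its clasp over the rim. The tips end at z≈0.05, well above it, because the closed fingers stand shorter than nominal. I move on to the drawer front.

>>> send_rows(
  increments=[
    [0, 0, 0, -0.5, 0, 0, 0],
    [0, 0, 0.2, -0.9, 0, 0, 0],
    [0, -0.1, 0.8, -0.9, 0, 0, 0],
    [0, -0.2, 1.6, -0.9, 0, 0, 0],
    [0, -0.3, 2.3, -0.9, 0, 0, 0],
    [0, -0.3, 2.4, -0.8, 0, 0, 0],
    [0, -0.3, 2.4, -0.4, 0, 0, 0],
    [0, -0.3, 2.4, 0, 0, 0, 0],
    [0, -0.3, 2.4, 0.2, 0, 0, 0],
    [0, -0.3, 2.4, 0.2, 0, 0, 0],
    [0, -0.3, 2.4, 0.2, 0, 0, 0],
  ],
)

```text
time: 11.68
position: [0.6531, 0.1377, 0.0453]
tool_rot: [[-0.876, 0.482, 0.001], [0.482, 0.876, 0.0], [-0.001, 0.001, -1.0]]
contact_force: [-0.9, -1.2, 0.6]
width: 0.0004
grasp_force: 0.0
```

```bash
python3 - <<'E'
from h import *
a,W,T=grab("scene");b,W2,T=grab("side")
c=np.hstack([cv2.resize(a[150:290,165:305],None,fx=2.8,fy=2.8,interpolation=2),cv2.resize(b[110:250,230:370],None,fx=2.8,fy=2.8,interpolation=2)])
cv2.imwrite("pics/j.png",c)
E
```

```text
(no output)
```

View pics/j.png

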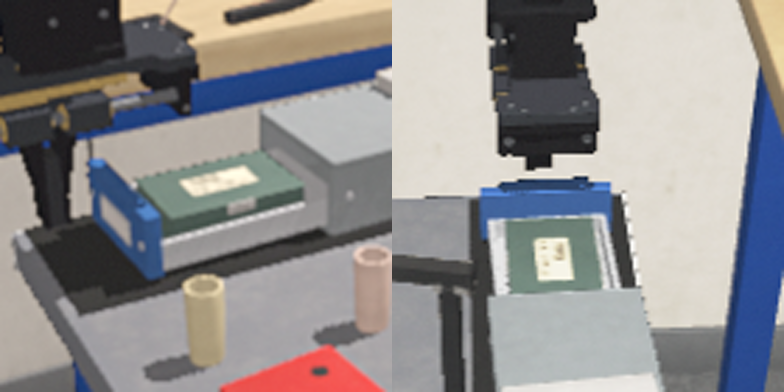

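The tin is shut, and the fingers stand in front of the blue panel with a clear gap and the nozzles well away. I lower slightly and push along tool -y.

>>> send_rows(
  increments=[
    [0, 0, -0.05, 0.1, 0, 0, 0],
    [0, 0, -0.15, 0.14, 0, 0, 0],
    [0, 0, -0.25, 0.14, 0, 0, 0],
    [0, 0, -0.35, 0.14, 0, 0, 0],
    [0, 0, -0.43, 0.14, 0, 0, 0],
    [0, 0, -0.5, 0.14, 0, 0, 0],
    [0, 0, -0.6, 0.14, 0, 0, 0],
    [0, 0, -0.7, 0.14, 0, 0, 0],
    [0, 0, -0.8, 0.14, 0, 0, 0],
    [0, 0, -0.9, 0.14, 0, 0, 0],
  ],
)

```text
time: 13.02
position: [0.6312, 0.098, 0.0378]
tool_rot: [[-0.876, 0.482, 0.001], [0.482, 0.876, 0.0], [-0.001, 0.0, -1.0]]
contact_force: [3.1, 1.9, -0.3]
width: 0.0004
grasp_force: 1.4
```

>>> send_rows(
  increments=[
    [0, 0, -0.1, 0, 0, 0, 0],
    [0, 0, -0.2, 0, 0, 0, 0],
    [0, 0, -0.3, 0, 0, 0, 0],
    [0, 0, -0.4, 0, 0, 0, 0],
    [0, 0, -0.5, 0, 0, 0, 0],
    [0, 0, -0.6, 0, 0, 0, 0],
    [0, 0, -0.7, 0, 0, 0, 0],
    [0, 0, -0.8, 0, 0, 0, 0],
    [0, 0, -0.9, 0, 0, 0, 0],
    [0, 0, -1.0, 0, 0, 0, 0],
    [0, 0, -1.1, 0, 0, 0, 0],
    [0, 0, -1.2, 0, 0, 0, 0],
    [0, 0, -1.3, 0, 0, 0, 0],
    [0, 0, -1.4, 0, 0, 0, 0],
    [0, 0, -1.5, 0, 0, 0, 0],
    [0, 0, -1.6, 0, 0, 0, 0],
    [0, 0, -1.6, 0, 0, 0, 0],
  ],
)

```text
time: 15.15
position: [0.5918, 0.0274, 0.0375]
tool_rot: [[-0.876, 0.482, -0.001], [0.482, 0.876, -0.001], [0.001, -0.001, -1.0]]
contact_force: [-0.2, -0.1, -1.5]
width: 0.0006
grasp_force: 0.0
```

```bash
cat > gap.py <<'E'
from h import *
for n in("scene","side"):
    a,w,_=grab(n);h=cv2.cvtColor(a,cv2.COLOR_BGR2HSV)
    t=w[...,:2]@[.876,-.482];s=w[...,:2]@[.482,.876]
    m=(h[...,0]>100)&(h[...,0]<125)&(h[...,1]>120)&(s>.2)&(s<.42)&(abs(t-.505)<.07)&(w[...,2]<.043)&(w[...,2]>.01)
    if m.sum()>3: print(n,"front face s",np.percentile(s[m],[5,50,90]).round(4))
    m=(abs(w[...,2]-.06)<.003)&(abs(t-.505)<.045)&(s>.15)&(s<.3)&(h[...,1]<50)
    if m.sum()>3: print(n,"rim s",np.percentile(s[m],[95,99,100]).round(4))
print(r.state()["contact_force"])
E
python3 gap.py
```

```text
scene front face s [0.2813 0.2911 0.2925]
scene rim s [0.2493 0.2532 0.2552]
side front face s [0.2784 0.2812 0.2831]
side rim s [0.2471 0.2513 0.2531]
[ 0.14105567 -0.24329484 -0.13117852]
```

>>> send_rows(
  increments=[
    [0, 0, -0.08, 0, 0, 0, 0],
    [0, 0, -0.16, 0, 0, 0, 0],
    [0, 0, -0.24, 0, 0, 0, 0],
    [0, 0, -0.3, 0, 0, 0, 0],
    [0, 0, -0.34, 0, 0, 0, 0],
    [0, 0, -0.38, 0, 0, 0, 0],
    [0, 0, -0.38, 0, 0, 0, 0],
  ],
)

```text
time: 16.12
position: [0.5833, 0.0112, 0.0377]
tool_rot: [[-0.876, 0.482, -0.0], [0.482, 0.876, -0.0], [-0.0, -0.0, -1.0]]
contact_force: [0.2, 1.0, 0.4]
width: 0.0005
grasp_force: 0.5
```

>>> send_rows(
  increments=[
    [0, 0, -0.03, 0, 0, 0, 0],
    [0, 0, -0.06, 0, 0, 0, 0],
  ],
)

```text
time: 16.38
position: [0.5821, 0.0089, 0.0377]
tool_rot: [[-0.876, 0.482, 0.0], [0.482, 0.876, 0.0], [-0.0, 0.0, -1.0]]
contact_force: [2.6, 2.2, -1.0]
width: 0.0004
grasp_force: 1.3
```

>>> send_rows(
  increments=[
    [0, 0, -0.03, 0, 0, 0, 0],
    [0, 0, -0.06, 0, 0, 0, 0],
  ],
)

```text
time: 16.62
position: [0.5806, 0.0061, 0.0378]
tool_rot: [[-0.876, 0.482, 0.0], [0.482, 0.876, -0.0], [-0.0, 0.0, -1.0]]
contact_force: [2.2, 2.2, -1.2]
width: 0.0004
grasp_force: 1.3
```

```bash
python3 gap.py
```

```text
scene front face s [0.2504 0.2673 0.2688]
scene rim s [0.2529 0.2946 0.297 ]
side rim s [0.2433 0.2476 0.2526]
[ 0.56247796  1.63179947 -0.62901847]
```

>>> send_rows(
  increments=[
    [0, 0, -0.02, 0, 0, 0, 0],
    [0, 0, -0.04, 0, 0, 0, 0],
    [0, 0, -0.04, 0, 0, 0, 0],
  ],
)

```text
time: 17.1
position: [0.5796, 0.0043, 0.0377]
tool_rot: [[-0.876, 0.482, 0.0], [0.482, 0.876, -0.0], [-0.0, -0.0, -1.0]]
contact_force: [2.1, 1.6, -0.6]
width: 0.0005
grasp_force: 0.9
```

>>> send_rows(
  increments=[
    [0, 0, -0.02, 0, 0, 0, 0],
    [0, 0, -0.03, 0, 0, 0, 0],
    [0, 0, -0.03, 0, 0, 0, 0],
  ],
)

```text
time: 17.48
position: [0.5791, 0.0035, 0.0378]
tool_rot: [[-0.876, 0.482, 0.001], [0.482, 0.876, 0.0], [-0.001, 0.001, -1.0]]
contact_force: [4.9, 3.1, -2.5]
width: 0.0001
grasp_force: 2.3
```

>>> send_rows(
  increments=[
    [0, 0, -0.02, 0, 0, 0, 0],
    [0, 0, -0.02, 0, 0, 0, 0],
  ],
)

```text
time: 17.73
position: [0.5791, 0.0035, 0.0378]
tool_rot: [[-0.877, 0.481, 0.002], [0.481, 0.877, 0.001], [-0.001, 0.002, -1.0]]
contact_force: [5.7, 6.0, -3.7]
width: 0.0007
grasp_force: 3.8
```

>>> send_rows(
  increments=[
    [0, 0, -0.02, 0, 0, 0, 0],
    [0, 0, -0.02, 0, 0, 0, 0],
  ],
)

```text
time: 17.98
position: [0.5791, 0.0034, 0.0379]
tool_rot: [[-0.877, 0.48, 0.003], [0.48, 0.877, 0.002], [-0.001, 0.003, -1.0]]
contact_force: [9.1, 6.4, -6.6]
width: 0.0004
grasp_force: 5.3
```

The force rises while the fingers no longer move, so the drawer is hard home. I back off, raise the arm and check.

>>> send_rows(
  increments=[
    [0, 0, 0.05, 0, 0, 0, 0],
    [0, 0, 0.3, 0, 0, 0, 0],
    [0, 0, 0.8, 0, 0, 0, 0],
    [0, 0, 1.0, -0.5, 0, 0, 0],
    [0, 0, 1.0, -1.5, 0, 0, 0],
    [0, 0, 1.0, -2.5, 0, 0, 0],
    [0, 0, 1.0, -2.5, 0, 0, 0],
    [0, 0, 1.0, -2.5, 0, 0, 0],
    [0, 0, 1.0, -2.5, 0, 0, 0],
  ],
)

```text
time: 19.1
position: [0.6011, 0.0452, 0.1611]
tool_rot: [[-0.876, 0.482, -0.003], [0.482, 0.876, -0.0], [0.002, -0.002, -1.0]]
contact_force: [-0.7, -0.1, 0.0]
width: 0.0007
grasp_force: 0.0
```

```bash
python3 gap.py; python3 - <<'E'
from h import *
a,W,T=grab("scene");b,W2,T=grab("side")
c=np.hstack([cv2.resize(a[150:310,165:345],None,fx=2.2,fy=2.2,interpolation=2),cv2.resize(b[150:310,220:400],None,fx=2.2,fy=2.2,interpolation=2)])
cv2.imwrite("pics/k.png",c)
E
```

```text
scene front face s [0.245  0.2648 0.2665]
scene rim s [0.2494 0.253  0.2549]
side rim s [0.247  0.251  0.2551]
[ 0.16710792 -0.46635574  0.24538229]
```

View pics/k.png

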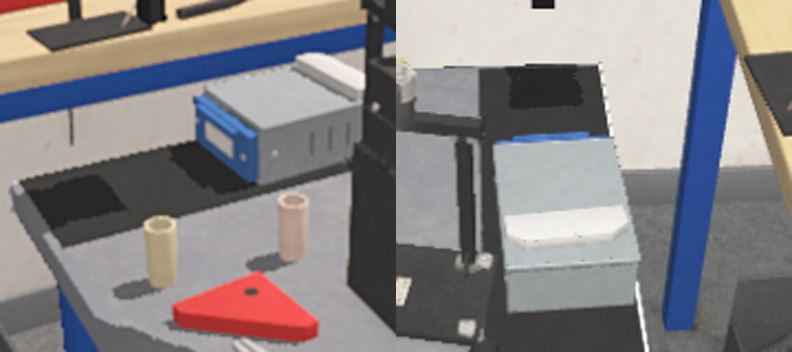

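The drawer's blue front sits flush on the cabinet at about (225,140) in the crop. The gauge, nozzles and magnet are unmoved and the arm is clear, so I hand in.

```bash
python3 -c "
from plant import r
print(r.hand_in())"
```

```text
the job is handed in; nothing more can be done
None
```

The tin's lid is shut and the drawer is pushed gently home against its stop, with the gauge, nozzles and magnet left where they stood; the job is handed in at about 19 s, and no verdict came back. The fingers pushed the lid over and it settled flat by itself, so I registered no pressing force on it.

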